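Assemble the tube carrier on the mixer spindle

ROBOT

A 6-joint arm with a two-finger parallel gripper is mounted at the origin on the work surface. World frame = base frame: x ahead of the robot, y to its left, z up, the work surface at z = 0. Lengths are in mm, angles in rad, forces in N, time in s.
With the tool pointing down it reaches from about 400 to 925 mm from the base axis. Payload 12.5 kg.
Tool frame: the origin (TCP) lies at the very end of the fingers, on their centre line; the grasp point (between the pads) lies 19 mm behind it; z points along the fingers, y is the direction in which the jaws open and shut (so a half turn about z gives the same grasp; the last joint's range is limited). The gripper opens to 95 mm and grips with 3 to 60 N. Pads are 20 mm wide; open, the fingers measure 119 mm over their backs; the gripper's body (75 mm by 180 mm) begins 59 mm behind the grasp point.
Start: joints at [-1.397, 0.491, 1.559, -0, 1.092, -0.106], TCP at [172.625, -600.706, 214.661] pointing down, gripper open.
Joint ranges: [-3.1, 3.1], [-0.84, 2.19], [0.05, 2.79], [-1.13, 4.28], [0.06, 2.93], [-2.69, 2.69]. Speed limits (rad/s): [2.22, 2.22, 2.79, 3.14, 3.14, 3.14].

INTERFACE

Orientations are given as [roll, pitch, yaw] about the fixed x, y, z axes, in that order (R = Rz(yaw) Ry(pitch) Rx(roll)).
In Python, from cell import env gives the robot as it stands.
- The arm moves only by the shell command python3 -m pendant 'ROWS'. ROWS is JSON, a list that holds one entry, the list of rows, each a list of 5 numbers: the opening, from 0 (shut) to 1 (fully open), then the shift along the tool's x, y, z in m, then the turn about the tool's z in rad. A call has exactly 8 rows; each row is the pose to reach, as a shift and turn from the pose commanded when the call began, along the tool's axes at that moment; what a row does not reach only later rows make up. A row lasts 1/10 s, in which the tool goes at most 50 mm and 8.59 degrees, less where a joint would pass 70% of its speed; a pose out of reach is approached as far as the arm can. A call with a gripper value outside its range is refused whole. The fingers move at their own pace and stop on an object; the grip force is fixed at half the most. Time passes only in rows, so rows that repeat a pose let the fingers close, or fill a call up. It gives the time, the measured TCP pose, the force and the opening at its end, in the units of the state.
- env.state(): the state, without advancing time (a new reading comes with each control period).
- env.read_camera(name): name is "side" or "top" or "wrist"; returns a dict with "image" (420x560x3 uint8, blue, green, red), "range_z" (420x560 float32, mm along the optical axis (not along the pixel's ray), 0 where there is no reading), "fx", "fy", "cx", "cy" (pixels), "rvec" (rotation vector, rad) and "tvec" (3), from world to camera coordinates, as OpenCV has them; the wrist camera has in their place "tool_from_camera" (4x4, takes a point from camera to tool coordinates, whose origin is the TCP and whose axes are the flange's). Camera axes: x right, y down, z forward; pixel columns grow to the right and rows downward; lengths in mm; the calibration is good to about 2 mm. A picture is of the moment at which its call begins: read the wrist's pose just before it.
- env.job_done(): hands the job in, once; it reports no verdict.
The state is a dict: "t": time; "joints": joint angles; "qvel": joint speeds; "tau": joint torques, N m; "eef_pos": TCP position; "tcp_rot": TCP orientation; "ft_force": force on the tool from outside, world axes, zero at the start; "moment": the same for the moment, N m; "opening": opening from 0.0 (shut) to 1.0 (fully open).
Only numpy, scipy, OpenCV 4.12 (cv2) and the standard library are available. Lean on these libraries where they do the work, as an engineer would, in place of code of your own. Each camera call takes 0.05 s, during which the arm holds its last target. There are 200 camera calls.

TASK

Get the tube mixer ready for use: slip the middle-length one of the three white sleeves over the spindle and down onto the round flange, then fit the grey tube carrier over the spindle and both drive pins so that it rests flat on the sleeve, and finally set the black clamp nut, socket down, on the spindle end so that it rests on the carrier. Leave the other two sleeves and everything else on the bench where they are.

Things in the scene. Friction and masses are not known exactly. Their poses are not given: they have to be found in the camera images.
- drive: Tube mixer drive, fixed: white box 150 x 150 mm, 48 mm high; in its middle a round aluminium flange (80 mm across, top 58 mm above the bench), on which stand a steel spindle (16 mm thick, 101 mm above the flange, top 7 mm tapered) and two steel drive pins (8 mm thick, 79 mm above the flange), 29 mm from the spindle axis along +x and -x. Origin: centre of underside; x along the line of pins, z up.
- spindle_foot (a point): Point on the spindle axis at the top of the drive unit's flange (58 mm above the bench). Axes as the drive unit.
- sleeve_middle_center (a point): Middle-length white plastic sleeve, the right one: tube 65 mm long, 44 mm outer diameter, 20 mm bore, standing upright. The point is its centre, half-way up; z along its axis. It passes between the drive pins with 3 mm to spare at each.
- sleeve_short_center (a point): Short white sleeve, wrong: 50 mm long, otherwise the same (with it the pins stick out of the carrier and hold the nut off). Point at its centre, half-way up. To be left standing.
- sleeve_long_center (a point): Long white sleeve, wrong: 80 mm long, otherwise the same (with it the pins do not reach the carrier). Point at its centre, half-way up. To be left standing.
- carrier_center (a point): Grey plastic tube carrier lying flat: bar 190 (x) x 24 mm thick; its middle 90 mm are 44 mm wide (y; grip it there), its ends 66 mm wide with two 17.5 mm tube holes each. Through the middle go a 20 mm bore and, 29 mm either side along x, 13 mm holes for the drive pins. Either way round will do. Point: centre, on the bore axis, half-way up. About 0.2 kg.
- nut_center (a point): Black clamp nut standing socket down: flange 64 mm across, 20 mm high, above it a finger grip 40 mm across; 60 mm high in all. Socket from below 20 mm across, 14.5 mm deep. No thread: it is just set on the spindle end, which stands 12 mm out of the fitted carrier. Point on its axis, half-way up (30 mm over its underside); z up.
- reagent: Amber reagent bottle, 56 mm in diameter, 130 mm high; bystander. Origin: centre of its underside.
- jar: Clear jar 60 mm in diameter, 70 mm high; bystander. Origin: centre of its underside.
- timer: White bench timer 60 x 70 x 25 mm; bystander. Origin: centre of its underside.
- pads: Stack of paper wipes 80 x 80 x 30 mm; bystander. Origin: centre of its underside.
Mind the look-alikes: they are no part of the job. What is shaped like the part that bears nut_center but yellow is not meant. What is shaped like the part that bears sleeve_middle_center but yellow is not meant.

How it is judged (in metres and radians):
On the way, in this order (a step that is already met when the one before it is completed fails the run):
1. the middle-length sleeve stands on the flange, round the spindle (horizontal distance between sleeve_middle_center and spindle_foot below 0.005 m and z of sleeve_middle_center in the frame of spindle_foot between 0.0285 and 0.0365 m), for 0.2 s.
2. the carrier rests on the sleeve, over spindle and pins (all of step 1 and horizontal distance between carrier_center and spindle_foot below 0.005 m and z of carrier_center in the frame of spindle_foot between 0.073 and 0.081 m and angle between the x axis of drive and the x axis of carrier_center, either way round below 0.15 rad), for 0.2 s.
At the end, for the whole second after the job is handed in: Middle sleeve on the flange, carrier on it over the pins (in line within 0.15 rad), nut upright (0.12 rad) on the carrier: each within 5 mm of the spindle axis and 4 mm of its seated height. Short and long sleeves upright (0.2 rad), moved under 50 mm (all of step 2 and horizontal distance between nut_center and spindle_foot below 0.005 m and z of nut_center in the frame of spindle_foot between 0.115 and 0.123 m and angle between nut_center's own z axis and vertical below 0.12 rad and distance of each of sleeve_short_center, sleeve_long_center from where it was at the start of the episode below 0.05 m and angle between each of sleeve_short_center, sleeve_long_center's own z axis and vertical below 0.2 rad); the robot touches nothing.
It fails at once if a bystander on the bench is pushed more than 40 mm or tipped over (distance of any of reagent, jar, timer, pads from where it was at the start of the episode above 0.04 m or angle between any of reagent, jar, timer, pads's own z axis and vertical above 0.5 rad).
It also fails if it takes over 70 s, if anything falls off the work surface, if the arm or the gripper's body presses on something with over 40 N, if the wrist force passes 120 N, or if a joint passes its speed limit or range.

## Working session

There is one attempt and no reset: what is moved stays moved. The work goes in short steps, Python scripts to look and compute and a shell command to move; the robot and the scene stay as the last step left them, time stands still between calls to the robot, and variables do not carry over. Pictures are saved under pics/ and viewed, about 8 in all and at most 12, crops included, and the job is handed in when it is done.

```bash
ls; mkdir -p pics
cat > h.py <<'E'
import numpy as np,cv2,pickle
from cell import env
from scipy.spatial.transform import Rotation as R
def snap(n):
    s=env.state(); c=env.read_camera(n); c['s']=s; return c
def cloud(c):
    z=c['range_z'].astype(float); v,u=np.mgrid[:z.shape[0],:z.shape[1]]
    p=np.stack([(u-c['cx'])/c['fx']*z,(v-c['cy'])/c['fy']*z,z],-1)
    if 'rvec' in c:
        r=cv2.Rodrigues(np.array(c['rvec'],float))[0]; w=(p-np.array(c['tvec']).ravel())@r
    else:
        T=np.array(c['tool_from_camera']); q=p@T[:3,:3].T+T[:3,3]
        w=q@R.from_euler('xyz',c['s']['tcp_rot']).as_matrix().T+np.array(c['s']['eef_pos'])
    w[z==0]=np.nan; return w
E
python3 - <<'E'
from h import *
print(env.state())
for n in('top','side'):
    c=snap(n); pickle.dump(c,open(n+'.pkl','wb')); cv2.imwrite(f'pics/{n}0.png',c['image'])
    print(n,c['rvec'],c['tvec'],c['fx'])
E
```

```text
pics
{'t': 0.0, 'joints': array([-1.39657984e+00,  4.91591784e-01,  1.55944486e+00, -1.29132757e-05,
        1.09170823e+00, -1.05596372e-01]), 'qvel': array([ 0.0018159 ,  0.00132361, -0.00062967, -0.00013607, -0.00151488,
       -0.0002909 ]), 'tau': array([-2.87003437e-03, -6.12642145e+01, -2.58185613e+01,  6.90490636e-02,
        4.81279241e-02, -1.15639596e-04]), 'eef_pos': array([ 172.58838667, -600.44450843,  214.0433105 ]), 'tcp_rot': array([-3.14044564e+00, -1.10055533e-04,  2.79818754e-01]), 'ft_force': array([0.25812571, 0.43860039, 0.32463237]), 'moment': array([ 0.00946296, -0.04791632,  0.01902477]), 'opening': 0.9976215815975845}
top [ 2.19856943 -2.15176689  0.14296773] [ -15.31974328  531.37160928 1020.49726588] 392.05295527593427
side [ 0.81617752 -2.59752949  1.02600165] [462.51825114 252.02525297 822.11885177] 385.06473603467725
```

View pics/top0.png

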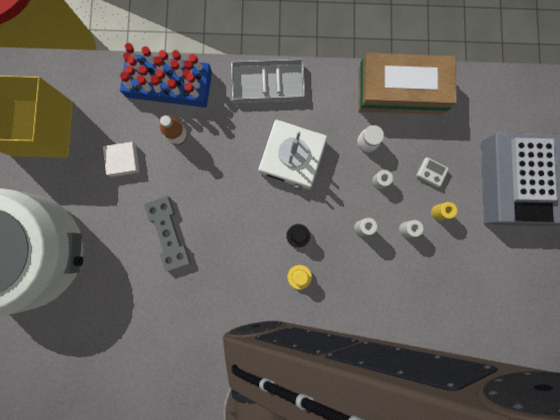

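View pics/side0.png

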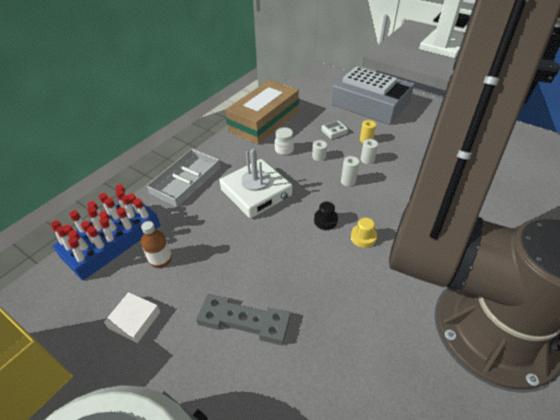

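The top picture shows:
- Drive at (293,153), with its spindle and pins leaning outward.
- White sleeve candidates at (383,180), (366,227) and (411,229), and a yellow look-alike at (445,211).
- Black nut at (298,236), with a yellow look-alike at (300,277).
- Carrier at (167,234).
- White jar at (371,139).

The sleeve lengths need measuring from the depth data.

Run:
```python
from h import *
c=pickle.load(open('top.pkl','rb')); w=cloud(c)
cv2.imwrite('pics/crop1.png',cv2.resize(c['image'][110:310,130:470],(800,470),interpolation=cv2.INTER_CUBIC))
r=cv2.Rodrigues(np.array(c['rvec']))[0]; print('cam',-r.T@np.array(c['tvec']).ravel())
for n,u,v in [('A',383,180),('B',366,227),('C',411,229),('Y',445,211),('nut',298,236),('drive',293,155),('jar',371,139),('carr',167,234)]:
    k=36 if n=='carr' else 28 if n=='drive' else 16
    p=w[v-k:v+k,u-k:u+k].reshape(-1,3); p=p[np.isfinite(p[:,2])&(p[:,2]>8)]
    zt=np.percentile(p[:,2],97); t=p[p[:,2]>zt-8]
    if n=='drive': 
        t=p[abs(p[:,2]-58)<4]
    (cx,cy),rad=cv2.minEnclosingCircle(t[:,:2].astype(np.float32))
    print(n,'ztop',zt.round(1),'n',len(t),'circ',round(cx,1),round(cy,1),round(rad,1),'mean',t.mean(0).round(1))
    if n in('carr','drive'):
        t=p[abs(p[:,2]-(24 if n=='carr' else 48))<5]
        print(cv2.minAreaRect(t[:,:2].astype(np.float32)))
    if n=='drive':
        q=p[p[:,2]>100]; print(q[np.argsort(q[:,2])].round(0)[::max(1,len(q)//25)])
print(w[60:400:60,200:520:80,2].round(1))
```

```text
cam [ 416.66335831   17.75906901 1072.41848766]
A ztop 53.0 n 170 circ 615.7 -282.2 21.9 mean [ 615.2 -281.7   49.8]
B ztop 82.1 n 189 circ 483.8 -231.4 22.2 mean [ 484.3 -230.7   79.3]
C ztop 68.2 n 182 circ 482.2 -355.3 22.2 mean [ 482.4 -354.5   64.8]
Y ztop 67.7 n 185 circ 532.3 -445.5 22.8 mean [ 531.4 -445.    64.6]
nut ztop 62.4 n 192 circ 458.2 -55.8 20.6 mean [458.7 -56.   59.5]
drive ztop 115.8 n 551 circ 678.3 -37.1 40.1 mean [676.4 -36.5  57.8]
((677.1553955078125, -37.20958709716797), (148.32554626464844, 149.16262817382812), 75.1787338256836)
[[675. -30. 101.]
 [703. -47. 105.]
 [671. -37. 108.]
 [704. -42. 110.]
 [648. -25. 114.]
 [705. -49. 116.]
 [671. -37. 118.]
 [649. -25. 122.]
 [702. -46. 124.]
 [648. -27. 128.]
 [703. -45. 130.]
 [707. -43. 133.]
 [674. -31. 134.]
 [671. -41. 135.]
 [704. -45. 136.]
 [706. -47. 138.]
 [672. -33. 140.]
 [675. -30. 147.]
 [675. -42. 150.]
 [672. -37. 152.]
 [678. -30. 153.]
 [673. -32. 155.]
 [675. -39. 156.]
 [675. -32. 157.]
 [674. -34. 159.]
 [681. -36. 160.]]
jar ztop 72.6 n 313 circ 726.6 -248.3 26.7 mean [ 725.8 -247.7   69.8]
carr ztop 27.3 n 1291 circ 456.5 296.4 99.2 mean [455.6 294.3  23.6]
((457.4067687988281, 295.27459716796875), (190.55296325683594, 66.93651580810547), 20.494728088378906)
[[ 3.100e+00  2.920e+01 -2.200e+00  9.160e+01]
 [ 1.700e+00  4.410e+01  2.000e-01 -1.600e+00]
 [ 6.000e-01 -1.000e+00  1.100e+00  2.300e+01]
 [ 9.000e-01 -3.600e+00  2.500e+00  1.600e+00]
 [-5.000e-01 -1.800e+00  1.500e+00  1.300e+00]
 [ 4.000e-01  4.285e+02  5.413e+02  5.909e+02]]
```

View pics/crop1.png

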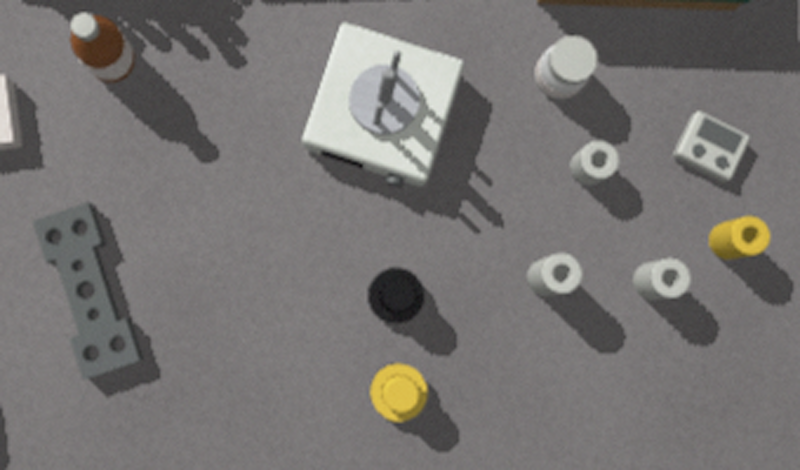

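C is the middle sleeve: its top is about 66 mm, against A's 50 and B's 80. I'll move over C, with the jaws turned square to the pin line (yaw about -0.29).

```bash
python3 -m pendant '[[[0.75,0.365,-0.15,0,0.57],[0.75,0.365,-0.15,0,0.57],[0.75,0.365,-0.15,0,0.57],[0.75,0.365,-0.15,0,0.57],[0.75,0.365,-0.15,0,0.57],[0.75,0.365,-0.15,0,0.57],[0.75,0.365,-0.15,0,0.57],[0.75,0.365,-0.15,0,0.57]]]'
cat >> h.py <<'E'
def go(x,y,z=None,yaw=None):
    "shift in tool axes from the measured pose to a world point"
    s=env.state(); M=R.from_euler('xyz',s['tcp_rot']).as_matrix(); p=s['eef_pos']
    d=M.T@(np.array([x,y,p[2] if z is None else z])-p)
    y0=s['tcp_rot'][2]
    return d.round(1), None if yaw is None else round((y0-yaw+np.pi)%(2*np.pi)-np.pi,3)
def circ(w,x,y,zlo,zhi,rad):
    m=(np.hypot(w[...,0]-x,w[...,1]-y)<rad)&(w[...,2]>zlo)&(w[...,2]<zhi)
    p=w[m]; c=cv2.minEnclosingCircle(p[:,:2].astype(np.float32)); return len(p),np.round(c[0],1),round(c[1],1),p.mean(0).round(1)
E
python3 - <<'E'
from h import *
s=env.state(); print(s['eef_pos'],s['tcp_rot'],s['ft_force'],s['opening'])
c=snap('wrist'); pickle.dump(c,open('w1.pkl','wb')); cv2.imwrite('pics/w1.png',c['image'])
print(np.round(c['tool_from_camera'],2),c['fx'],c['cx'],c['cy'])
w=cloud(c); print(circ(w,482,-355,55,75,40)); print(go(482,-355,38,-.29))
E
```

```text
t: 0.9
eef_pos: [483.3, -354.1, 214.5]
tcp_rot: [-3.142, 0.0, -0.29]
ft_force: [1.0, -1.3, -0.1]
opening: 0.746
[ 483.34099615 -354.10353377  214.46816128] [-3.14151544e+00  3.32851240e-04 -2.90163474e-01] [ 1.00319621 -1.26398659 -0.11298843] 0.7456285249897519
[[   0.     -0.96   -0.29   82.08]
 [   1.      0.     -0.      0.4 ]
 [   0.     -0.29    0.96 -170.21]
 [   0.      0.      0.      1.  ]] 348.09397286130513 277.19853457137657 206.5574818380806
(1365, array([ 480.8, -357. ]), 21.8, array([ 481.8, -357.3,   64.5]))
(array([ -4.3,   6.8, 176.4]), np.float64(0.003))
```

View pics/w1.png

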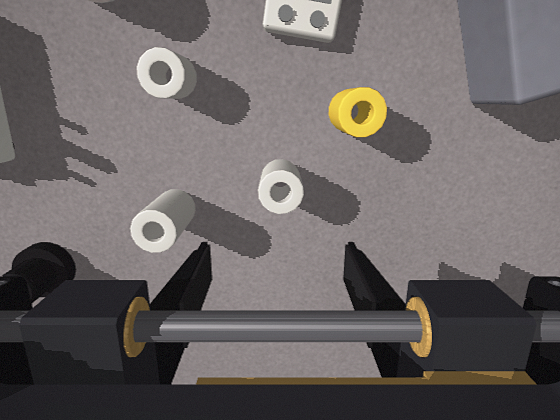

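The wrist picture shows the middle sleeve's mouth at (281,192), centred between the fingers. The long sleeve is at (153,230), the short one at (161,72) and the yellow one at (357,112). The arm was still settling, so I'll measure again.

Run:
```python
from h import *
for i in range(3):
    c=snap('wrist'); w=cloud(c); print(c['s']['t'],c['s']['eef_pos'],circ(w,482,-355,55,75,40))
print(go(482,-355,38,-.29))
```

```text
0.95 [ 487.80725755 -349.95696566  214.45728202] (1361, array([ 480.8, -357.4]), 22.1, array([ 481.9, -357.3,   64.5]))
1.0 [ 485.48705582 -352.01015743  214.27805672] (1364, array([ 480.6, -357.1]), 22.0, array([ 481.9, -357.3,   64.5]))
1.05 [ 483.709959   -353.6625705   214.20280455] (1366, array([ 480.9, -356.9]), 21.9, array([ 481.9, -357.2,   64.5]))
(array([ -0.3,   0.3, 176.2]), np.float64(0.002))
```

```bash
python3 -m pendant '[[[0.75,-0.001,0.001,0.05,0],[0.75,-0.001,0.001,0.1,0],[0.75,-0.001,0.001,0.14,0],[0.75,-0.001,0.001,0.165,0],[0.75,-0.001,0.001,0.176,0],[0.75,-0.001,0.001,0.176,0],[0.75,-0.001,0.001,0.176,0],[0.75,-0.001,0.001,0.176,0]]]'
python3 -m pendant '[[[0.2,0,0,0,0],[0.2,0,0,0,0],[0.2,0,0,0,0],[0.2,0,0,0,0],[0.2,0,0,0,0],[0.2,0,0,0,0],[0.2,0,0,0,0],[0.2,0,0,0,0]]]'
python3 -m pendant '[[[0.2,0,0,-0.05,0],[0.2,0,0,-0.1,0],[0.2,0,0,-0.15,0],[0.2,0,0,-0.18,0],[0.2,0,0,-0.2,0],[0.2,0,0,-0.2,0],[0.2,0,0,-0.2,0],[0.2,0,0,-0.2,0]]]'
python3 - <<'E'
from h import *
print(go(640,-35))
E
```

```text
t: 1.9
eef_pos: [481.1, -357.2, 40.2]
tcp_rot: [3.14, -0.002, -0.291]
ft_force: [0.8, 0.1, 0.2]
opening: 0.748
t: 2.7
eef_pos: [480.9, -356.5, 38.8]
tcp_rot: [3.141, -0.0, -0.29]
ft_force: [-0.8, 0.3, 4.1]
opening: 0.458
t: 3.5
eef_pos: [480.3, -356.0, 236.9]
tcp_rot: [-3.14, 0.002, -0.29]
ft_force: [0.1, -0.3, -0.5]
opening: 0.458
(array([ 6.110e+01, -3.533e+02,  2.000e-01]), None)
```

```bash
python3 -m pendant '[[[0.2,0.035,-0.36,0,0],[0.2,0.035,-0.36,0,0],[0.2,0.035,-0.36,0,0],[0.2,0.035,-0.36,0,0],[0.2,0.035,-0.36,0,0],[0.2,0.035,-0.36,0,0],[0.2,0.035,-0.36,0,0],[0.2,0.035,-0.36,0,0]]]'
python3 -m pendant '[[[0.2,0,0,0,0],[0.2,0,0,0,0],[0.2,0,0,0,0],[0.2,0,0,0,0],[0.2,0,0,0,0],[0.2,0,0,0,0],[0.2,0,0,0,0],[0.2,0,0,0,0]]]'
python3 - <<'E'
from h import *
c=snap('wrist'); pickle.dump(c,open('w2.pkl','wb')); cv2.imwrite('pics/w2.png',c['image']); w=cloud(c)
print(c['s']['eef_pos'],c['s']['tcp_rot'])
m=(w[...,2]>130)&(np.hypot(w[...,0]-677,w[...,1]+37)<60)&(c['range_z']>150)
n,l,st,ce=cv2.connectedComponentsWithStats(m.astype(np.uint8))
for i in range(1,n):
    if st[i,4]>10:
        p=w[l==i]; zt=np.percentile(p[:,2],95); t=p[p[:,2]>zt-3]; print(ce[i],st[i],zt.round(1),len(t),t.mean(0).round(1),np.round(cv2.minEnclosingCircle(t[:,:2].astype(np.float32))[0],1),p.mean(0).round(1))
for z in [(54,62)]: print(circ(w,677,-37,*z,50))
m=(abs(w[...,2]-48)<4)&(np.hypot(w[...,0]-677,w[...,1]+37)<115); print(cv2.minAreaRect(w[m][:,:2].astype(np.float32)))
E
```

```text
t: 4.3
eef_pos: [618.0, -17.2, 236.8]
tcp_rot: [-3.141, 0.002, -0.287]
ft_force: [0.6, -0.5, -1.1]
opening: 0.459
t: 5.1
eef_pos: [617.3, -21.6, 238.7]
tcp_rot: [3.142, -0.0, -0.29]
ft_force: [-0.1, 0.2, -0.2]
opening: 0.458
[617.28156685 -21.60585627 238.66529483] [ 3.14151320e+00 -1.48498497e-04 -2.90293354e-01]
[275.1827957   88.23655914] [270  83  11  11  93] 137.7 72 [704.1 -46.3 136.4] [704.1 -46.4] [704.1 -46.1 135.8]
[274.9035533  129.11928934] [264 118  22  24 394] 159.7 177 [676.7 -37.8 158.7] [676.6 -37.9] [677.1 -38.  155.6]
[275.14634146 164.67073171] [271 160  10  11  82] 137.8 60 [648.9 -29.6 136.3] [648.7 -29.6] [649.2 -29.6 135.6]
[277.3246138  242.42224511] [ 233  202   90   80 4855] 265.6 2258 [629.5 -25.1 264.8] [623.1 -23.7] [632.2 -26.5 250. ]
[224.62605753 261.12521151] [207 242  30  42 591] 272.9 113 [ 6.339e+02 -4.000e-01  2.720e+02] [631.8   1. ] [633.5  -1.1 259.9]
[329.83401639 259.8545082 ] [319 242  25  36 488] 272.4 83 [619.7 -48.8 271.7] [618.6 -48.8] [619.7 -48.5 259.1]
(4620, array([676.2, -37.7]), 39.9, array([678.1, -38.3,  58.1]))
((676.8175048828125, -37.962127685546875), (148.9672393798828, 148.05250549316406), 73.35307312011719)
```

View pics/w2.png

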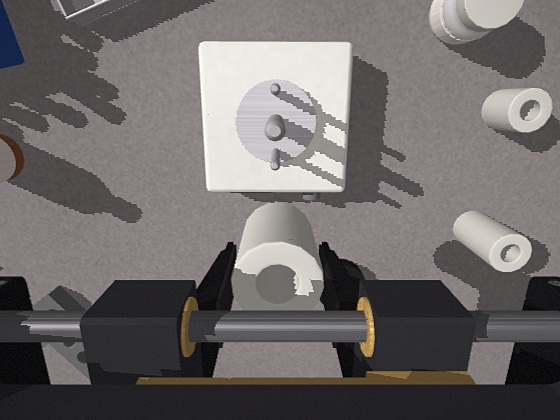

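The drive's spindle top is at (275,128) and its pins at (275,88) and (275,165). The sleeve is held upright and centred. Before fitting, I'll check where the sleeve sits relative to the tool.

Run:
```python
from h import *
from scipy.optimize import least_squares as ls
c=pickle.load(open('w2.pkl','rb')); w=cloud(c)
m=(abs(w[...,2]-264.5)<2.5)&(np.hypot(w[...,0]-617.3,w[...,1]+21.6)<28)
m[300:]=0
p=w[m][:,:2]; print(len(p),w[m][:,2].mean())
h=cv2.convexHull(p.astype(np.float32))[:,0]
f=ls(lambda a:np.hypot(h[:,0]-a[0],h[:,1]-a[1])-22,[617,-21],loss='soft_l1'); print(f.x,np.round(f.fun,1))
print(go(676.6,-37.9,239,-.294))
```

```text
3736 264.7559289569511
[618.78212643 -20.25980264] [ -1.4  -1.8   3.9   4.    3.8   0.  -11.5 -10.3   3.7   7.2   7.2   0.2
   0.   -0.2  -0.4  -0.5  -1.3]
(array([61.5, -1.3, -0.3]), np.float64(0.004))
```

```bash
python3 -m pendant '[[[0.2,0.035,-0.001,0,0.004],[0.2,0.0615,-0.0013,0,0.004],[0.2,0.0615,-0.0013,0,0.004],[0.2,0.0615,-0.0013,0,0.004],[0.2,0.0615,-0.0013,0,0.004],[0.2,0.0615,-0.0013,0,0.004],[0.2,0.0615,-0.0013,0,0.004],[0.2,0.0615,-0.0013,0,0.004]]]'
python3 -m pendant '[[[0.2,0,0,0.02,0],[0.2,0,0,0.035,0],[0.2,0,0,0.045,0],[0.2,0,0,0.05,0],[0.2,0,0,0.055,0],[0.2,0,0,0.06,0],[0.2,0,0,0.06,0],[0.2,0,0,0.06,0]]]'
python3 - <<'E'
from h import *
print(go(676.6,-37.9,97,-.294))
c=snap('side'); cv2.imwrite('pics/s1.png',cv2.resize(c['image'][80:240,160:340],(720,640)[:2],interpolation=cv2.INTER_CUBIC)[:600])
E
```

```text
t: 5.95
eef_pos: [676.4, -37.7, 238.9]
tcp_rot: [3.142, -0.0, -0.294]
ft_force: [0.0, 0.3, -0.8]
opening: 0.46
t: 6.75
eef_pos: [676.7, -37.9, 178.9]
tcp_rot: [3.142, -0.0, -0.294]
ft_force: [0.5, 0.8, -0.0]
opening: 0.462
(array([-0.2,  0.1, 81.9]), np.float64(-0.0))
```

There is no contact force with the spindle 19 mm inside the sleeve, so I'll lower it on.

```bash
python3 -m pendant '[[[0.2,0,0,0.02,0],[0.2,0,0,0.04,0],[0.2,0,0,0.055,0],[0.2,0,0,0.065,0],[0.2,0,0,0.072,0],[0.2,0,0,0.077,0],[0.2,0,0,0.08,0],[0.2,0,0,0.08,0]]]'
python3 -m pendant '[[[0.2,0,0,0.001,0],[0.2,0,0,0.002,0],[0.2,0,0,0.0025,0],[0.2,0,0,0.0025,0],[0.7,0,0,0.002,0],[0.7,0,0,0.002,0],[0.7,0,0,0.002,0],[0.7,0,0,0.002,0]]]'
python3 -m pendant '[[[0.7,0,0,-0.03,0],[0.7,0,0,-0.07,0],[0.7,0,0,-0.11,0],[0.7,0,0,-0.14,0],[0.7,0,0,-0.14,0],[0.7,-0.06,0,-0.14,0],[0.7,-0.06,0,-0.14,0],[0.7,-0.06,0,-0.14,0]]]'
python3 - <<'E'
from h import *
for i in range(5): c=snap('wrist')
w=cloud(c); print(c['s']['eef_pos'],circ(w,676.6,-38,119,128,30),circ(w,676.6,-38,152,165,30))
print(go(457.4,295.3,240,.358))
E
```

```text
t: 7.6
eef_pos: [676.7, -37.9, 98.6]
tcp_rot: [3.142, -0.0, -0.294]
ft_force: [-0.3, -0.2, 0.1]
opening: 0.46
t: 8.4
eef_pos: [676.5, -37.8, 96.4]
tcp_rot: [3.141, 0.0, -0.294]
ft_force: [0.6, -0.2, -0.1]
opening: 0.689
t: 9.2
eef_pos: [618.1, -20.0, 236.6]
tcp_rot: [3.141, 0.001, -0.294]
ft_force: [0.4, -0.1, 0.1]
opening: 0.7
[620.22117728 -20.77084257 236.30876879] (1839, array([675.6, -37.7]), 26.2, array([677.2, -38.5, 123. ])) (366, array([676.5, -37.7]), 7.8, array([676.8, -37.9, 156.5]))
(array([-247.4, -255.3,   -3.9]), np.float64(-0.652))
```

Sleeve seated: its top measures 123 mm. Next is the carrier.

```bash
python3 -m pendant '[[[0.75,-0.247,-0.255,0,-0.652],[0.75,-0.247,-0.255,0,-0.652],[0.75,-0.247,-0.255,0,-0.652],[0.75,-0.247,-0.255,0,-0.652],[0.75,-0.247,-0.255,0,-0.652],[0.75,-0.247,-0.255,0,-0.652],[0.75,-0.247,-0.255,0,-0.652],[0.75,-0.247,-0.255,0,-0.652]]]'
python3 -m pendant '[[[0.75,0,0,0,0],[0.75,0,0,0,0],[0.75,0,0,0,0],[0.75,0,0,0,0],[0.75,0,0,0,0],[0.75,0,0,0,0],[0.75,0,0,0,0],[0.75,0,0,0,0]]]'
python3 - <<'E'
from h import *
c=snap('wrist'); pickle.dump(c,open('w3.pkl','wb')); cv2.imwrite('pics/w3.png',c['image']); w=cloud(c)
print(c['s']['eef_pos'],c['s']['tcp_rot'])
m=(abs(w[...,2]-24)<4)&(np.hypot(w[...,0]-457,w[...,1]-295)<115); print(cv2.minAreaRect(w[m][:,:2].astype(np.float32)),w[m][:,2].mean())
g=cv2.GaussianBlur(cv2.cvtColor(c['image'],cv2.COLOR_BGR2GRAY),(3,3),0)
# holes: enclosed non-top regions
n,l,st,ce=cv2.connectedComponentsWithStats((~m).astype(np.uint8),connectivity=4)
for i in range(1,n):
    if 40<st[i,4]<3000:
        u,v=ce[i]
        print(ce[i].round(1),st[i,2:], w[m][np.argsort(np.hypot(*(np.argwhere(m)-[v,u]).T))[:60]].mean(0).round(1))
E
```

```text
t: 10.25
eef_pos: [455.0, 299.1, 236.5]
tcp_rot: [-3.141, 0.0, 0.362]
ft_force: [0.2, -0.5, -0.2]
opening: 0.747
t: 11.05
eef_pos: [456.8, 295.2, 236.6]
tcp_rot: [3.142, -0.0, 0.358]
ft_force: [0.3, 0.6, 0.1]
opening: 0.747
[456.78447777 295.16505542 236.6104156 ] [ 3.14150931e+00 -2.20948721e-05  3.57664441e-01]
((454.5396728515625, 294.283447265625), (188.848876953125, 66.07808685302734), 20.578330993652344) 24.063986736013664
[263.3 113.9] [ 16  17 212] [515.  332.8  23.4]
[292.3 113.9] [ 16  17 217] [525.7 304.3  23.7]
[277.8 152.3] [ 12  12 103] [481.9 304.4  23.5]
[277.9 177.9] [ 17  17 229] [455.1 294.2  23.1]
[277.9 202.6] [11 10 86] [427.9 284.1  23.2]
[264.9 235.7] [ 15  13 145] [384.4 284.8  23.4]
[290.9 235.8] [ 15  13 145] [395.3 255.7  23.3]
```

View pics/w3.png

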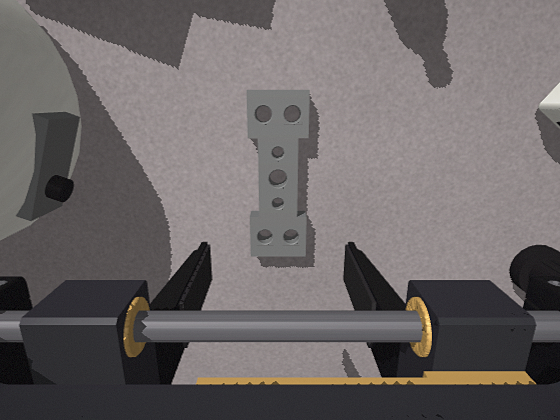

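The carrier's bore is at (278,178) and its pin holes at (278,152) and (278,203), so the bore sits near (455.1, 294.2) with yaw 0.359. I'll grip it there, with the TCP about 4 mm above the bench.

```bash
python3 -m pendant '[[[0.75,-0.002,0,0.05,0],[0.75,-0.002,0,0.1,0],[0.75,-0.002,0,0.15,0],[0.75,-0.002,0,0.19,0],[0.75,-0.002,0,0.215,0],[0.75,-0.002,0,0.225,0],[0.75,-0.002,0,0.23,0],[0.75,-0.002,0,0.232,0]]]'
python3 -m pendant '[[[0.75,0,0,0,0],[0.3,0,0,0,0],[0.3,0,0,0,0],[0.3,0,0,0,0],[0.3,0,0,0,0],[0.3,0,0,0,0],[0.3,0,0,0,0],[0.3,0,0,0,0]]]'
python3 -m pendant '[[[0.3,0,0,-0.03,0],[0.3,0,0,-0.07,0],[0.3,0,0,-0.12,0],[0.3,0,0,-0.17,0],[0.3,0,0,-0.21,0],[0.3,0,0,-0.23,0],[0.3,0,0,-0.23,0],[0.3,0,0,-0.23,0]]]'
python3 - <<'E'
from h import *
for i in range(4): c=snap('wrist')
print(go(676.6,-37.9,240,-.294))
pickle.dump(c,open('w4.pkl','wb')); cv2.imwrite('pics/w4.png',c['image']); w=cloud(c)
M=R.from_euler('xyz',c['s']['tcp_rot']).as_matrix(); t=(w-c['s']['eef_pos'])@M
# top face of carrier in tool frame
for v,u in [(60,278),(100,250),(100,300),(130,278),(150,265),(200,262)]: print(v,u,t[v,u].round(1))
E
```

```text
t: 11.9
eef_pos: [455.3, 294.8, 5.1]
tcp_rot: [-3.142, -0.001, 0.358]
ft_force: [-0.0, -0.3, -0.1]
opening: 0.75
t: 12.7
eef_pos: [455.0, 294.6, 4.9]
tcp_rot: [3.142, -0.0, 0.358]
ft_force: [-0.7, -1.1, 5.2]
opening: 0.462
t: 13.5
eef_pos: [454.4, 294.3, 233.5]
tcp_rot: [3.141, 0.001, 0.358]
ft_force: [-0.4, 0.5, -2.1]
opening: 0.458
(array([ 91.7, 389. ,  -7.2]), np.float64(0.652))
60 278 [1.230e+02 1.000e-01 2.334e+02]
100 250 [ 82.  -11.8 -19. ]
100 300 [ 82.    9.  -18.9]
130 278 [ 69.9  -0.1 -20.1]
150 265 [ 61.5  -5.7 -20.5]
200 262 [ 39.1  -7.3 -19.9]
```

View pics/w4.png

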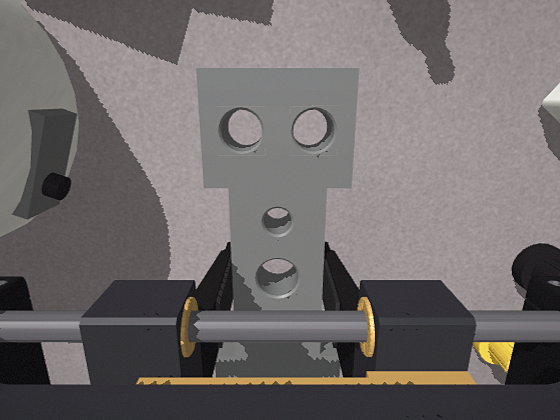

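The carrier is held level and square, with its top bore rim centred near (277.5,278) and the pin hole near (277.5,221). I'll convert those into tool coordinates.

Run:
```python
from h import *
c=pickle.load(open('w4.pkl','rb')); T=np.array(c['tool_from_camera'])
for u,v in [(277.5,278.5),(277.5,258),(277.5,299),(257,278),(298,278),(277.5,221),(277.5,207),(277.5,235),(278,68)]:
    r=T[:3,:3]@[(u-c['cx'])/c['fx'],(v-c['cy'])/c['fy'],1]; o=T[:3,3]; print(u,v,(o+r*(-19.9-o[2])/r[2]).round(1))
```

```text
277.5 278.5 [ -0.3  -0.3 -19.9]
277.5 258 [ 10.6  -0.3 -19.9]
277.5 299 [-11.5  -0.3 -19.9]
257 278 [ -0.  -10.2 -19.9]
298 278 [  0.    9.6 -19.9]
277.5 221 [ 29.1  -0.3 -19.9]
277.5 207 [ 35.8  -0.3 -19.9]
277.5 235 [ 22.2  -0.3 -19.9]
278 68 [ 94.3  -0.2 -19.9]
```

```bash
python3 -m pendant '[[[0.3,0.0917,0.389,-0.005,0.652],[0.3,0.0917,0.389,-0.005,0.652],[0.3,0.0917,0.389,-0.005,0.652],[0.3,0.0917,0.389,-0.005,0.652],[0.3,0.0917,0.389,-0.005,0.652],[0.3,0.0917,0.389,-0.005,0.652],[0.3,0.0917,0.389,-0.005,0.652],[0.3,0.0917,0.389,-0.005,0.652]]]'
python3 -m pendant '[[[0.3,0,0,0,0],[0.3,0,0,0,0],[0.3,0,0,0,0],[0.3,0,0,0,0],[0.3,0,0,0,0],[0.3,0,0,0,0],[0.3,0,0,0,0],[0.3,0,0,0,0]]]'
python3 - <<'E'
from h import *
print(go(676.6,-37.9,168,-.294))
E
```

```text
t: 14.5
eef_pos: [677.7, -39.7, 238.2]
tcp_rot: [3.141, 0.002, -0.294]
ft_force: [-0.1, 0.5, -1.0]
opening: 0.461
t: 15.3
eef_pos: [676.9, -37.5, 239.7]
tcp_rot: [3.142, -0.0, -0.294]
ft_force: [0.2, -0.6, -2.5]
opening: 0.454
(array([-0.2,  0.5, 71.7]), np.float64(0.0))
```

```bash
python3 -m pendant '[[[0.3,0,0.0005,0.03,0],[0.3,0,0.0005,0.055,0],[0.3,0,0.0005,0.07,0],[0.3,0,0.0005,0.078,0],[0.3,0,0.0005,0.084,0],[0.3,0,0.0005,0.088,0],[0.3,0,0.0005,0.088,0],[0.3,0,0.0005,0.088,0]]]'
python3 -m pendant '[[[0.3,0,0,0.004,0],[0.3,0,0,0.008,0],[0.3,0,0,0.012,0],[0.3,0,0,0.015,0],[0.3,0,0,0.018,0],[0.3,0,0,0.02,0],[0.3,0,0,0.02,0],[0.3,0,0,0.02,0]]]'
```

```text
t: 16.1
eef_pos: [677.1, -38.2, 152.3]
tcp_rot: [-3.142, -0.001, -0.294]
ft_force: [0.1, 1.0, -2.8]
opening: 0.46
t: 16.9
eef_pos: [676.9, -38.2, 131.7]
tcp_rot: [3.142, -0.0, -0.294]
ft_force: [0.1, -0.1, -2.0]
opening: 0.459
```

```bash
python3 -m pendant '[[[0.3,0,0,0.001,0],[0.3,0,0,0.002,0],[0.3,0,0,0.003,0],[0.3,0,0,0.0037,0],[0.3,0,0,0.0037,0],[0.7,0,0,0.0037,0],[0.7,0,0,0.0037,0],[0.7,0,0,0.0037,0]]]'
python3 -m pendant '[[[0.7,0,0,-0.03,0],[0.7,0,0,-0.07,0],[0.7,0,0,-0.11,0],[0.7,0,0,-0.11,0],[0.7,-0.06,0,-0.11,0],[0.7,-0.06,0,-0.11,0],[0.7,-0.06,0,-0.11,0],[0.7,-0.06,0,-0.11,0]]]'
python3 - <<'E'
from h import *
for i in range(4): c=snap('wrist')
w=cloud(c); print(c['s']['eef_pos'],circ(w,676.6,-38,152,165,14))
cv2.imwrite('pics/w5.png',c['image'])
m=(abs(w[...,2]-147)<4)&(np.hypot(w[...,0]-676.6,w[...,1]+38)<110); print(w[m].mean(0),w[m][:,2].std(),cv2.minAreaRect(w[m][:,:2].astype(np.float32)))
print(go(458.3,-56,236,-.294))
E
```

```text
t: 17.7
eef_pos: [677.0, -38.2, 128.1]
tcp_rot: [3.142, -0.0, -0.294]
ft_force: [-0.2, 0.0, -0.5]
opening: 0.654
t: 18.5
eef_pos: [620.3, -21.0, 238.2]
tcp_rot: [-3.142, -0.001, -0.294]
ft_force: [0.0, 0.3, 0.1]
opening: 0.701
[620.34000954 -21.13711463 237.56407384] (358, array([676.4, -37.8]), 7.8, array([676.7, -38. , 156.4]))
[680.83360525 -39.81344399 147.0672634 ] 0.7701456572173956 ((672.54345703125, -37.37019348144531), (66.30984497070312, 182.13467407226562), 73.2437515258789)
(array([-144.8,   80.4,    1.5]), np.float64(-0.0))
```

View pics/w5.png

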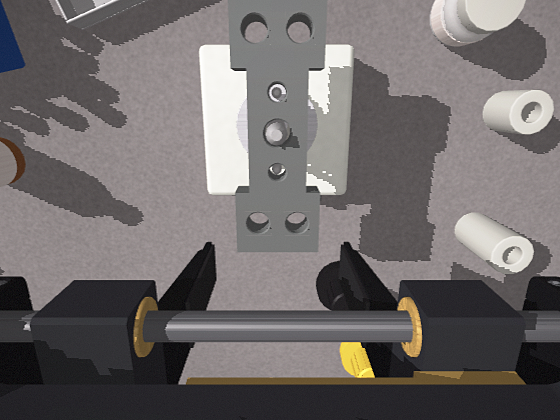

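The carrier lies flat (top 147 mm) with the spindle at (277,132) and the pins at (277,93) and (277,170) in their holes. Next is the black nut; its yellow twin is about 100 mm nearer the base.

```bash
python3 -m pendant '[[[0.7,-0.145,0.080,0,0],[0.7,-0.145,0.080,0,0],[0.7,-0.145,0.080,0,0],[0.7,-0.145,0.080,0,0],[0.7,-0.145,0.080,0,0],[0.7,-0.145,0.080,0,0],[0.7,-0.145,0.080,0,0],[0.7,-0.145,0.080,0,0]]]'
python3 - <<'E'
from h import *
for i in range(3):
    c=snap('wrist'); w=cloud(c); print(c['s']['eef_pos'],circ(w,458,-56,52,68,30),circ(w,458,-56,15,24,40))
cv2.imwrite('pics/w6.png',c['image'])
print(go(458.3,-56,25,-.294))
E
```

```text
t: 19.5
eef_pos: [458.4, -55.2, 237.6]
tcp_rot: [3.142, 0.0, -0.294]
ft_force: [-0.6, -0.8, 0.0]
opening: 0.701
[458.36455334 -55.1988193  237.57908407] (1205, array([456.4, -57.2]), 21.0, array([457.7, -57.6,  59.7])) (1066, array([456.6, -57.1]), 32.0, array([465.4, -59.7,  20.1]))
[458.1880719  -55.17092992 237.55473507] (1200, array([456.8, -57.3]), 20.9, array([457.8, -57.6,  59.7])) (1076, array([456.6, -57.2]), 32.0, array([465.3, -59.8,  20.1]))
[457.99857563 -55.16361911 237.57644394] (1206, array([456.6, -57.2]), 20.9, array([457.7, -57.6,  59.7])) (1065, array([456.7, -57.4]), 31.9, array([465.4, -59.8,  20.2]))
(array([  0.8,   0.7, 212.6]), np.float64(0.0))
```

View pics/w6.png

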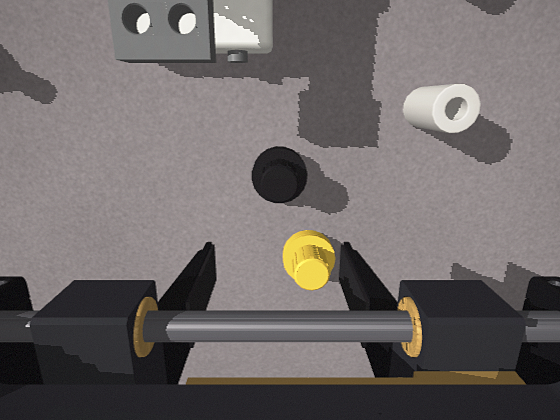

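The picture shows the black nut at (279,176) and the yellow one at (309,260), clear of the jaws' path. The nut's centre is (456.7, -57.3).

```bash
python3 -m pendant '[[[0.7,0,0.002,0.05,0],[0.7,0,0.002,0.1,0],[0.7,0,0.002,0.15,0],[0.7,0,0.002,0.185,0],[0.7,0,0.002,0.2,0],[0.7,0,0.002,0.208,0],[0.7,0,0.002,0.211,0],[0.7,0,0.002,0.211,0]]]'
python3 -m pendant '[[[0.7,0,0,0,0],[0.2,0,0,0,0],[0.2,0,0,0,0],[0.2,0,0,0,0],[0.2,0,0,0,0],[0.2,0,0,0,0],[0.2,0,0,0,0],[0.2,0,0,0,0]]]'
python3 -m pendant '[[[0.2,0,0,-0.03,0],[0.2,0,0,-0.07,0],[0.2,0,0,-0.12,0],[0.2,0,0,-0.17,0],[0.2,0,0,-0.2,0],[0.2,0,0,-0.21,0],[0.2,0,0,-0.21,0],[0.2,0,0,-0.21,0]]]'
python3 - <<'E'
from h import *
print(go(676.6,-37.9,238,-.294))
E
```

```text
t: 20.45
eef_pos: [457.2, -57.3, 27.2]
tcp_rot: [3.142, -0.001, -0.294]
ft_force: [-0.3, -0.6, -0.1]
opening: 0.7
t: 21.25
eef_pos: [457.0, -57.3, 27.1]
tcp_rot: [3.142, -0.0, -0.294]
ft_force: [-1.2, 0.5, 5.0]
opening: 0.413
t: 22.05
eef_pos: [456.3, -57.1, 235.4]
tcp_rot: [3.141, 0.002, -0.294]
ft_force: [-0.2, 0.1, -1.9]
opening: 0.414
(array([205.3, -82.3,  -3.1]), np.float64(-0.0))
```

```bash
python3 -m pendant '[[[0.2,0.2055,-0.082,-0.005,0],[0.2,0.2055,-0.082,-0.005,0],[0.2,0.2055,-0.082,-0.005,0],[0.2,0.2055,-0.082,-0.005,0],[0.2,0.2055,-0.082,-0.005,0],[0.2,0.2055,-0.082,-0.005,0],[0.2,0.2055,-0.082,-0.005,0],[0.2,0.2055,-0.082,-0.005,0]]]'
python3 -m pendant '[[[0.2,0,0,0,0],[0.2,0,0,0,0],[0.2,0,0,0,0],[0.2,0,0,0,0],[0.2,0,0,0,0],[0.2,0,0,0,0],[0.2,0,0,0,0],[0.2,0,0,0,0]]]'
python3 - <<'E'
from h import *
print(go(676.8,-38,174,-.294))
E
```

```text
t: 22.85
eef_pos: [676.4, -38.4, 240.7]
tcp_rot: [3.141, 0.002, -0.294]
ft_force: [-0.3, -0.6, -0.5]
opening: 0.415
t: 23.65
eef_pos: [677.3, -38.3, 241.9]
tcp_rot: [3.142, -0.0, -0.294]
ft_force: [0.1, -0.3, -1.4]
opening: 0.41
(array([-0.6, -0.2, 67.9]), np.float64(-0.0))
```

```bash
python3 -m pendant '[[[0.2,-0.0005,0,0.03,0],[0.2,-0.0005,0,0.045,0],[0.2,-0.0005,0,0.052,0],[0.2,-0.0005,0,0.055,0],[0.2,-0.0005,0,0.058,0],[0.2,-0.0005,0,0.06,0],[0.2,-0.0005,0,0.06,0],[0.2,-0.0005,0,0.06,0]]]'
python3 -m pendant '[[[0.2,0,0,0.002,0],[0.2,0,0,0.004,0],[0.2,0,0,0.006,0],[0.2,0,0,0.007,0],[0.2,0,0,0.0075,0],[0.2,0,0,0.0075,0],[0.2,0,0,0.0075,0],[0.2,0,0,0.0075,0]]]'
```

```text
t: 24.45
eef_pos: [677.0, -38.2, 182.4]
tcp_rot: [-3.142, -0.001, -0.294]
ft_force: [-0.6, 0.4, -0.6]
opening: 0.416
t: 25.25
eef_pos: [676.9, -38.2, 174.5]
tcp_rot: [3.142, -0.0, -0.294]
ft_force: [0.6, -0.1, -1.0]
opening: 0.412
```

No contact force, and the nut is within about 0.5 mm of its seat. I'll release it and retreat upwards.

```bash
python3 -m pendant '[[[0.2,0,0,0.0005,0],[0.2,0,0,0.0005,0],[0.6,0,0,0.0005,0],[0.6,0,0,0.0005,0],[0.6,0,0,0.0005,0],[0.6,0,0,0.0005,0],[0.6,0,0,0.0005,0],[0.6,0,0,0.0005,0]]]'
python3 -m pendant '[[[0.6,0,0,-0.03,0],[0.6,0,0,-0.07,0],[0.6,0,0,-0.1,0],[0.6,0,0,-0.1,0],[0.6,-0.06,0,-0.1,0],[0.6,-0.06,0,-0.1,0],[0.6,-0.06,0,-0.1,0],[0.6,-0.06,0,-0.1,0]]]'
python3 - <<'E'
from h import *
for i in range(4): c=snap('wrist')
w=cloud(c); print(c['s']['eef_pos'],circ(w,676.6,-38,200,215,30),circ(w,676.6,-38,163,171,40))
m=(abs(w[...,2]-147)<4)&(np.hypot(w[...,0]-676.6,w[...,1]+38)<110); print(w[m][:,2].mean(),w[m][:,2].std())
c=snap('top'); w=cloud(c); print(circ(w,615.7,-282,42,56,30),circ(w,483.8,-231,71,88,30))
c=snap('side'); cv2.imwrite('pics/s2.png',cv2.resize(c['image'][90:290,150:420],(800,592),interpolation=cv2.INTER_CUBIC))
E
```

```text
t: 26.05
eef_pos: [676.9, -38.2, 173.9]
tcp_rot: [3.142, -0.0, -0.294]
ft_force: [-0.1, -0.5, 0.3]
opening: 0.598
t: 26.85
eef_pos: [620.2, -21.0, 274.0]
tcp_rot: [3.142, -0.001, -0.294]
ft_force: [0.3, 0.1, -1.1]
opening: 0.6
[620.3084816  -21.14004609 273.52602805] (2844, array([676.5, -38.5]), 20.8, array([677.1, -38.7, 206.9])) (2430, array([676.5, -38.5]), 31.9, array([681.6, -40. , 167.2]))
147.1237274128217 0.7968400202234713
(176, array([ 615. , -281.8]), 22.2, array([ 615. , -281.6,   49.4])) (195, array([ 484.1, -231.3]), 22.0, array([ 484. , -230.5,   79.2]))
```

View pics/s2.png

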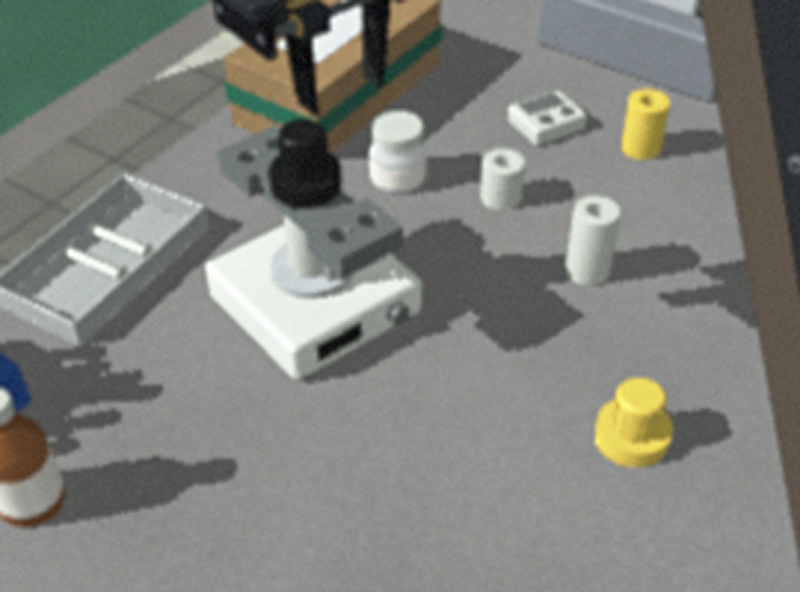

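The side picture shows the finished stack, with the nut at (305,165) upright on the carrier and the gripper clear of it. The other sleeves and the bystanders are still standing. I'll hand it in.

```bash
python3 -c "
from cell import env
print(env.job_done())"
```

```text
the job is handed in; nothing more can be done
None
```

The mixer is assembled and handed in at about 27 s of the 70 s allowed. The middle sleeve is on the flange, the grey carrier sits over the spindle and both pins, and the black nut is on the spindle end. No verdict was reported.

My last checks agreed with the seated positions:
- **Sleeve:** its top measured 123 mm, as it should when standing on the flange. I checked this just after releasing it.
- **Carrier:** its top is flat at 147 mm, and both pins showed in their holes before the nut went on.
- **Nut:** its top measured 207 mm, and its axis is about 0.6 mm from the spindle axis.
- **Short and long sleeves:** they stand within about 1 mm of where they were.
- **Bystanders:** I only checked these by eye. The reagent bottle, jar and timer stood undisturbed in the last picture; the wipes were out of its frame, but the arm never went near them.

No check failed. The only disagreement was up to about 3 mm between the top and wrist cameras; I used the wrist values for all the fits. Every contact force I read was about 5 N or less.

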